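# Lock the blending speed, couple the mixing tube and hold it down to run

## Task

On the blending drive, turn the speed dial until its nose points at the long mark, then slide the steel lock fork fully home over the nose. Then take the mixing tube from the wooden stand, push its keyed shaft into the drive's hub, turning it until the keys slip home and the tube sits down on the hub, and keep pushing so that the sprung head stays fully down: finish while still gripping the tube and holding it pressed. Leave the oil bottles and the beaker where they stand.

Things in the scene. Friction and masses are not known exactly. Their poses are not given: they have to be found in the camera images.
- drive_unit: Bench blending drive, white housing with aluminium top, 180 (x) x 290 (y) x 55 mm high, heavy, does not move. Origin: centre of its underside, on the work surface; x points to its back, y along its length, z up. In this frame the dial's axis is at (50, -75), the lock's tab starts at (-56, -75), the hub's axis is at (0, 78) mm.
- dial_grip (a point): Speed dial: black pointer knob on the drive's top. Skirt 36 mm across, 10 mm high; nose 8 mm wide, 2 to 10 mm above the top plate, reaching 36 mm from the axis; on the skirt a grip bar 38 long x 12 wide, 10 to 40 mm above the top plate, in line with the nose. Point: on the axis, 31 mm above the top plate, 86 mm above the work surface. Its -x points along the nose.
- speed_dial (a joint): Angle of the speed dial, rad, growing clockwise seen from above. 0: the nose points exactly at the long mark, which lies on the drive's -x side of the dial, in line with the lock fork. Starts between -1.4 and -0.5 (so it must be turned clockwise); stops at -1.7 and 0.6. It stays where it is left (friction 0.06 N m).
- lock_tab (a point): Upright finger tab of the slide lock: steel, 10 (x) x 26 (y) mm, 4 to 40 mm above the top plate. Point: its centre line, 30 mm above the top plate; x points along the slide, to the dial. From the tab a low steel fork (up to 10 mm above the top plate) lies towards the dial; its two prongs are 11 mm apart with flared tips.
- dial_lock (a joint): Travel of the slide lock, m: 0 open (tab 106 mm from the dial's axis), 0.026 home at its stop (tab 80 mm from the axis, prongs either side of the nose, dial held). Slides along the drive's +x with about 2 N friction, stays where left. The prongs clear the nose only if it points near the mark (within about 0.15 rad).
- hub_face (a point): Hub: steel sleeve 42 mm across, 30 mm high, on the round sprung drive head. Point: centre of its upper face, 99 mm above the work surface with the head up. In the face an 18 mm bore with two opposite key slots 10 mm wide, 29 mm across, 24 mm deep, along this point's x (a half turn is the same). It turns about the vertical against 0.15 N m of friction.
- drive_head (a joint): How far the sprung drive head (with the hub) is pressed down, m: 0 up, 0.006 fully down at its stop. About 5 N starts it, 12 N holds it fully down; it springs back when let go.
- hub (a joint): Angle of the hub about the vertical, rad, counter-clockwise seen from above, relative to the drive; at 0 the slots lie along the drive's x.
- tube_mid (a point): Middle of the mixing tube: loose, 0.12 to 0.22 kg, 138 mm long, amber body 38 mm across, white cap, fin on top. z up the tube. From this point along z: shaft tip -69, keys' lower ends -64, shoulder (underside, 42 mm across) -49, cap (41 mm across) +21 to +37, fin +37 to +69 mm. Fully home, the shoulder rests on the hub's face; with keys on the face, not in the slots, it stands 15 mm higher.
- tube_fin (a point): Centre of the mixing tube's white grip fin: 34 mm long (along x), 12 mm thick (along y), 32 mm high; 53 mm above tube_mid. Grip it across its thickness.
- shaft_tip (a point): Centre of the lower end of the tube's steel shaft. Shaft 15.6 mm across with a tapered tip; from 5 mm above the tip up to the shoulder (20 mm above the tip) it carries two opposite keys, 8 mm wide and 26 mm across, lying along x, in line with the fin (a half turn is the same).
- tube_stand: Wooden stand, 125 (x) x 70 (y) x 50 mm high, fixed. Origin: centre of its underside. Two round wells 46 mm across at x = -31 and +31 mm, whose ledge is 24 mm above the work surface; the tube's shoulder rests on the ledge, its shaft hangs in a 32 mm hole below. The mixing tube is in one well, an amber bottle in the other.
- stand_bottle_mid (a point): Amber bottle, 41 mm across, 82 mm high, black cap, in the stand's other well; leave it. Point: its middle.
- bottle_a_mid (a point): Small amber oil bottle, 30 mm across, 66 mm high, on the table; leave it. Point: its middle.
- bottle_b_mid (a point): Small amber oil bottle, same size, on the table; leave it. Point: its middle.
- beaker_mid (a point): Glass beaker, 64 mm across, 85 mm high, on the table; leave it. Point: its middle.
There are look-alikes about, which are no part of the job. Of the things that look like the part that bears tube_mid, take the one that is farthest to the robot's left at the start.

How it is judged:
By the outcome, as a careful person would: the job done as asked, in the order asked, and still so for the second after the job is handed in, while the arm keeps its last pose, push and grip.
It also fails if it takes over 64 s, if anything falls off the work surface, if the arm or the gripper's body presses on something with over 40 N, if the wrist force passes 120 N, or if a joint passes its speed limit or range.

## Robot

A 6-joint arm with a two-finger parallel gripper is mounted at the origin on the work surface. World frame = base frame: x ahead of the robot, y to its left, z up, the work surface at z = 0. Lengths are in m, angles in rad, forces in N, time in s.
With the tool pointing down it reaches from about 0.325 to 0.875 m from the base axis. Payload 4.4 kg.
Tool frame: the origin (TCP) lies on the centre line of the jaws, within the pads' length; the fingertips stand 22 mm ahead of it and the grasp point (between the pads) lies 3 mm ahead of it (tcp_to_tips is the distance from the TCP to the fingertips, in m); z points along the fingers, y is the direction in which the jaws open and shut (so a half turn about z gives the same grasp; the last joint's range is limited). The gripper opens to 85 mm and grips with 20 to 120 N. Pads are 22 mm wide; open, the fingers measure 114 mm over their backs; the gripper's body (76 mm by 85 mm) begins 54 mm behind the grasp point. The pads swing forward as they close: fully open they stand 13 mm farther back than shut.
Start: joints at [1.103, 0.207, 1.542, -0, 1.393, -0.15], TCP at [0.18, 0.546, 0.253] pointing down, gripper open.
Joint ranges: [-2.73, 2.73], [-0.86, 2.22], [0.23, 2.46], [-1.11, 4.25], [0.08, 2.63], [-2.82, 2.82]. Speed limits (rad/s): [2.79, 2.79, 3.14, 3.14, 3.14, 3.14].

## Interface

Orientations are given as [roll, pitch, yaw] about the fixed x, y, z axes, in that order (R = Rz(yaw) Ry(pitch) Rx(roll)).
In Python, from workcell import * gives the robot as it stands.
- The arm moves only by the tool servo_tool, never from a script. Its argument "rows" is a list of rows, each a list of 7 numbers: the turn, a rotation vector about the tool's x, y, z each as a share of 0.1 rad, from -1 to 1, then the shift along the tool's x, y, z each as a share of 0.05 m, from -1 to 1, then the closure, from -1 (fully open) to 1 (shut), so that 0 is half open. In form: [[rx, ry, rz, x, y, z, grip], ...]. A call has 1 to 12 rows; each row shifts and turns the pose as measured when the row begins, along the tool's axes as they then stand; what a row does not reach is not made up. A row lasts 1/10 s, in which the tool goes at most 50 mm and 8.59 degrees, less where a joint would pass 70% of its speed; a pose out of reach is approached as far as the arm can. A call with a number of a shift or a turn outside -1 to 1 is refused whole. A call with a gripper value outside its range is refused whole. The fingers move at their own pace and stop on an object; the grip force is fixed at half the most. Time passes only in rows, so rows that do not move let the fingers close. It gives the time, the measured TCP pose, the force and the opening at its end, in the units of the state.
- observe(): the state, without advancing time (a new reading comes with each control period).
- snapshot(name): name is "side" or "top"; returns a dict with "image" (420x560x3 uint8, red, green, blue), "depth" (420x560 float32, m along the optical axis (not along the pixel's ray), 0 where there is no reading), "intrinsics" (3x3 intrinsics, pixels), "distortion" ([k1, k2, p1, p2, k3] as OpenCV has them; the pictures are not rectified), "R" (3x3) and "t" (3): a world point X has camera coordinates R X + t. Camera axes: x right, y down, z forward; pixel columns grow to the right and rows downward; lengths in m; the calibration is good to about 2 mm. A picture is of the moment at which its call begins.
- hand_in(): hands the job in, once; it reports no verdict.
The state is a dict: "time_s": time; "q": joint angles; "qd": joint speeds; "effort": joint torques, N m; "eef_pos": TCP position; "tool_rot": TCP orientation; "wrist_force": force on the tool from outside, world axes, zero at the start; "wrist_torque": the same for the moment, N m; "opening": finger opening in m.
Only numpy, scipy, OpenCV 4.12 (cv2) and the standard library are available. Lean on these libraries where they do the work, as an engineer would, in place of code of your own. Each camera call takes 0.05 s, during which the arm holds its last target. There are 200 camera calls.

## Working session

There is one attempt and no reset: what is moved stays moved. The work goes in short steps, Python scripts to look and compute and a tool call to move; the robot and the scene stay as the last step left them, time stands still between calls to the robot, and variables do not carry over. Pictures are saved under pics/ and viewed, about 8 in all and at most 12, crops included, and the job is handed in when it is done.

Besides the shell and the picture viewer there is one more tool, called after "Emit:" as name(argument=value, ...), one argument or row to a line, values as JSON. servo_tool: Moves the arm, as the interface text tells. Shift numbers are shares of 0.05 m and turn numbers shares of 0.1 rad, none past 1 either way. Its arguments: {"type":"object","properties":{"rows":{"type":"array","items":{"type":"array","items":{"type":"number"}}}},"required":["rows"]}

```bash
mkdir -p pics
cat > h.py <<'E'
from workcell import *
import numpy as np, cv2, pickle
def grab(tag):
    d={}
    for n in("top","side"):
        s=snapshot(n); d[n]=s
        cv2.imwrite(f"pics/{tag}_{n}.png",s["image"][:,:,::-1])
    pickle.dump(d,open(f"{tag}.pkl","wb")); return d
def ray(s,uv):
    p=cv2.undistortPoints(np.array(uv,float).reshape(-1,1,2),np.array(s["intrinsics"]),np.array(s["distortion"])).reshape(-1,2)
    R=np.array(s["R"]);t=np.array(s["t"]);c=-R.T@t
    return c,np.c_[p,np.ones(len(p))]@R
def onz(s,uv,z):
    c,d=ray(s,uv); return c+d*((z-c[2])/d[:,2])[:,None]
def depthpt(s,uv):
    c,d=ray(s,uv); uv=np.array(uv,int).reshape(-1,2)
    return c+d*s["depth"][uv[:,1],uv[:,0]][:,None]
def proj(s,X):
    return cv2.projectPoints(np.array(X,float).reshape(-1,3),cv2.Rodrigues(np.array(s["R"]))[0],np.array(s["t"]),np.array(s["intrinsics"]),np.array(s["distortion"]))[0].reshape(-1,2)
E
python3 - <<'E'
from h import *
d=grab("a")
for n,s in d.items(): print(n,-np.array(s["R"]).T@s["t"],np.array(s["R"]).round(2).tolist(),s["intrinsics"][0][0])
o=observe();print(o)
E
```

```text
top [0.30357914 0.0941837  1.03220403] [[0.01, -1.0, 0.02], [-0.98, -0.02, -0.19], [0.19, -0.02, -0.98]] 447.605352388408
side [0.29712805 0.62700646 0.76913762] [[-0.93, -0.36, 0.0], [-0.27, 0.7, -0.66], [0.24, -0.61, -0.75]] 489.1350415108164
{'time_s': 0.1, 'q': array([ 1.10254904e+00,  2.07385471e-01,  1.54284922e+00, -2.93822021e-06,
        1.39353332e+00, -1.50479417e-01]), 'qd': array([-0.00019846, -0.00334948, -0.00166249,  0.00095078, -0.00132248,
        0.00080371]), 'effort': array([-1.25157885e-04, -3.84098053e+01, -2.92546320e+01, -3.08906419e-04,
        4.90088089e-03,  5.90757054e-06]), 'eef_pos': array([0.17935382, 0.54561254, 0.25219499]), 'tool_rot': array([-3.13944144e+00, -3.23254106e-04,  2.82382496e+00]), 'wrist_force': array([ 0.18478088,  0.01231636, -0.18216196]), 'wrist_torque': array([0.0230079 , 0.01600156, 0.02431129]), 'opening': 0.08555718984645194}
```

View pics/a_top.png

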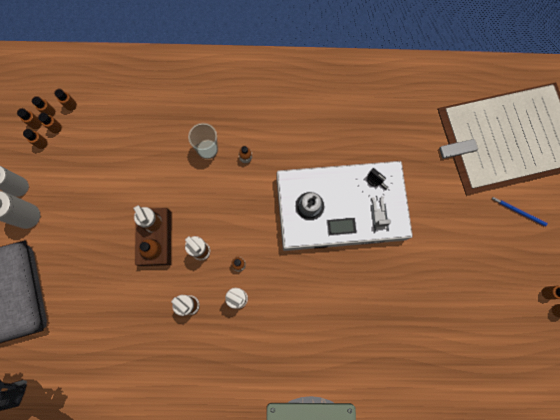

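View pics/a_side.png

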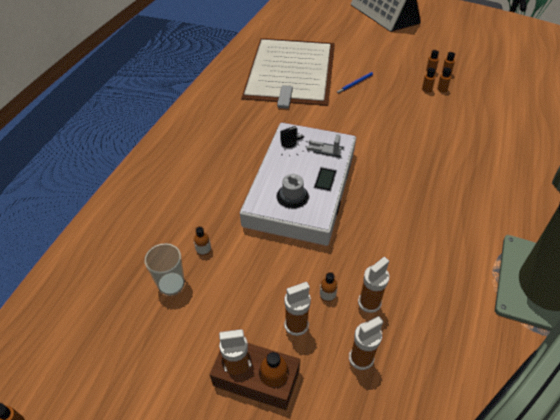

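Top view: tube look-alikes are at (145,217), (197,247), (184,306) and (236,298). The one in the stand at (145,217) is farthest left (+y), so that's the one to take. The drive has its hub at (310,205), dial at (376,179) and lock at (379,212).

Run:
```python
from h import *
d=pickle.load(open("a.pkl","rb"))
clouds={}
for n,s in d.items():
    v,u=np.mgrid[0:420,0:560]; uv=np.c_[u.ravel(),v.ravel()]
    P=depthpt(s,uv); P[s["depth"].ravel()==0]=9
    clouds[n]=P.reshape(420,560,3)
    t=clouds[n]; 
c=d["top"]
# coarse region
def corners(s,box,n):
    im=s["image"].astype(int); P=clouds[n]
    m=(abs(P[...,2]-.055)<.008)
    u0,v0,u1,v1=box; k=np.zeros(m.shape,bool);k[v0:v1,u0:u1]=1; m&=k
    q=P[m]; r=cv2.minAreaRect(q[:,:2].astype(np.float32)); print(n,"top plate z",np.median(q[:,2]),q[:,2].std(),"rect",r)
corners(d["top"],(265,150,425,260),"top"); corners(d["side"],(230,110,370,250),"side")
def blob(n,box,zlo,zhi,lab):
    u0,v0,u1,v1=box; P=clouds[n][v0:v1,u0:u1].reshape(-1,3); q=P[(P[:,2]>zlo)&(P[:,2]<zhi)]
    if len(q)<4: print(lab,n,len(q));return
    r=cv2.minAreaRect(q[:,:2].astype(np.float32)); w=np.linalg.eigh(np.cov(q[:,:2].T))[1][:,1]
    print(lab,n,len(q),"mean",q.mean(0).round(4),"zmax",np.percentile(q[:,2],98).round(4),"rect",np.round(r[0],4),np.round(r[1],4),round(r[2],1),"pca",round(np.degrees(np.arctan2(w[1],w[0])),1))
blob("top",(350,160,400,195),.085,.105,"dial");blob("side",(270,118,306,158),.085,.105,"dial")
blob("top",(365,190,400,235),.080,.105,"tab");blob("side",(306,125,350,165),.080,.105,"tab")
blob("top",(290,185,330,225),.090,.110,"hub");blob("side",(270,165,315,210),.090,.110,"hub")
blob("top",(125,195,165,235),.138,.155,"fin");blob("side",(210,320,255,375),.138,.155,"fin")
blob("top",(125,195,165,235),.090,.115,"cap");blob("side",(210,320,255,375),.090,.115,"cap")
blob("top",(130,200,180,275),.043,.057,"stand");blob("side",(200,320,310,415),.043,.057,"stand")
def up(n,box,k):
    u0,v0,u1,v1=box; return cv2.resize(d[n]["image"][v0:v1,u0:u1,::-1],None,fx=k,fy=k,interpolation=cv2.INTER_CUBIC)
a=up("top",(270,150,420,260),5); cv2.imwrite("pics/drive_top.png",a)
b=up("side",(235,115,365,245),4); e=up("top",(125,195,185,275),5)[:520]; e=cv2.copyMakeBorder(e,0,520-e.shape[0],0,0,0)
cv2.imwrite("pics/c2.png",np.hstack([b,e[:,:280]]))
```

```text
top top plate z 0.054599038821282087 0.0023041873150303946 rect ((0.5313165783882141, -0.06969490647315979), (0.18084585666656494, 0.29070234298706055), 5.849663734436035)
side top plate z 0.05517440555658826 0.0022058965897524332 rect ((0.5310595035552979, -0.06755116581916809), (0.1810339391231537, 0.28999602794647217), 5.573304653167725)
dial top 112 mean [ 0.5875 -0.1381  0.0934] zmax 0.0983 rect [ 0.5884 -0.1385] [0.0376 0.012 ] 49.9 pca 49.3
dial side 117 mean [ 0.5874 -0.1356  0.0924] zmax 0.0967 rect [ 0.5889 -0.1378] [0.0392 0.0162] 51.2 pca 47.8
tab top 71 mean [ 0.4822 -0.1483  0.0924] zmax 0.0965 rect [ 0.4829 -0.1496] [0.0098 0.0259] 4.1 pca 93.2
tab side 67 mean [ 0.4813 -0.1449  0.0911] zmax 0.0962 rect [ 0.4821 -0.1472] [0.0097 0.0259] 5.4 pca 92.2
hub top 229 mean [0.5226 0.0084 0.0979] zmax 0.1016 rect [0.523  0.0083] [0.0405 0.0402] 24.5 pca -139.4
hub side 286 mean [0.5225 0.0108 0.0979] zmax 0.1018 rect [0.5234 0.0093] [0.0412 0.0397] 13.1 pca 109.5
fin top 99 mean [0.4825 0.3588 0.141 ] zmax 0.1437 rect [0.482  0.3589] [0.0333 0.0124] 31.3 pca -149.0
fin side 195 mean [0.4824 0.3619 0.1417] zmax 0.1441 rect [0.4827 0.3618] [0.0331 0.0126] 31.9 pca -148.7
cap top 214 mean [0.4799 0.3539 0.1076] zmax 0.1132 rect [0.4814 0.3575] [0.0373 0.0396] 43.5 pca 136.9
cap side 375 mean [0.4765 0.3707 0.1075] zmax 0.1128 rect [0.4792 0.3664] [0.0396 0.0292] 38.1 pca -146.5
stand top 1026 mean [0.4436 0.3515 0.0492] zmax 0.0535 rect [0.4518 0.357 ] [0.1263 0.0711] 3.1 pca 169.1
stand side 2122 mean [0.4433 0.3633 0.05  ] zmax 0.0546 rect [0.4543 0.3259] [0.1266 0.1392] 3.3 pca -150.4
```

View pics/drive_top.png

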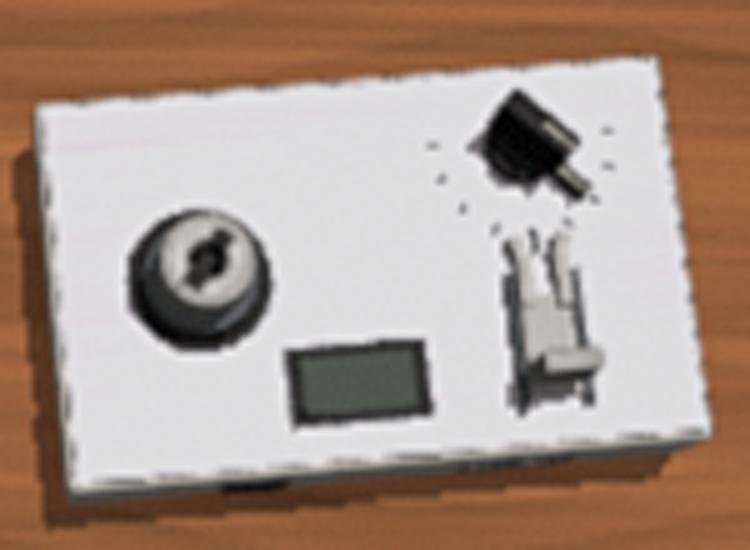

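View pics/c2.png

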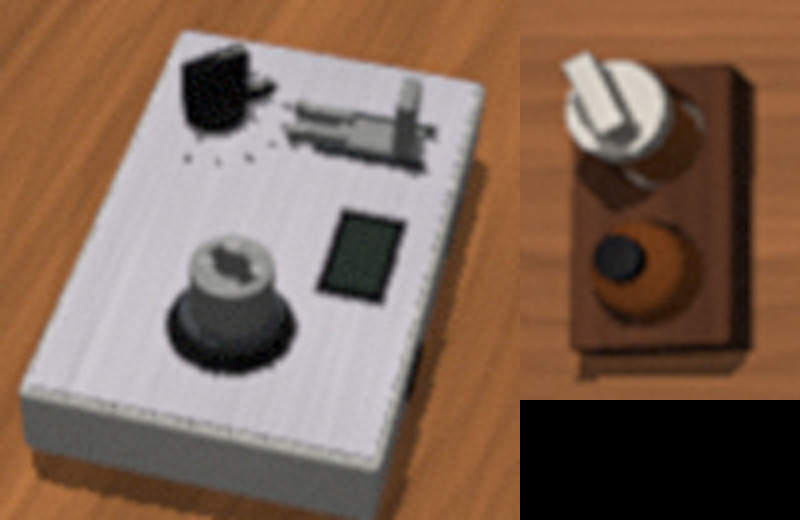

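```bash
cat >> h.py <<'E'
def to(x,y,z,yaw=None):
    "totals in shares: turn first, then shifts along the turned axes"
    o=observe(); p=o["eef_pos"]; r=o["tool_rot"]; R=cv2.Rodrigues(np.zeros(3))[0]
    yw=np.degrees(r[2]); tgt=yw if yaw is None else yaw
    dz=-(tgt-yw+180)%360-180; dz=-((tgt-yw+180)%360-180)
    a=np.radians(tgt); d=np.array([x,y,z])-p
    print("t",round(o["time_s"],2),"pos",p.round(4),"rpy",np.degrees(r).round(2),"F",o["wrist_force"].round(1),"open",round(o["opening"],4),"q6",round(o["q"][5],2))
    print(" turn",round(np.radians(dz)/.1,2),"shift",np.round([(d[0]*np.cos(a)+d[1]*np.sin(a))/.05,(d[0]*np.sin(a)-d[1]*np.cos(a))/.05,-d[2]/.05],2))
E
python3 - <<'E'
from h import *
d=pickle.load(open("a.pkl","rb")); H=np.array([.5234,.0089,.099])
for n,s in d.items():
    g=cv2.cvtColor(s["image"],cv2.COLOR_RGB2GRAY); v,u=np.mgrid[0:420,0:560]
    W=onz(s,np.c_[u.ravel(),v.ravel()],.099).reshape(420,560,3); r=np.linalg.norm(W[...,:2]-H[:2],axis=2)
    f=r<.0195; m=f&(r<.0155)&(g<.6*np.percentile(g[f],80)); q=W[m][:,:2]
    l,w=np.linalg.eigh(np.cov(q.T)); w=w[:,1]
    print(n,m.sum(),q.mean(0).round(4),"slot deg",np.degrees(np.arctan2(w[1],w[0])).round(1),np.sqrt(l))
to(.5884,-.1383,.2,49.5)
E
```

```text
top 67 [0.5237 0.0075] slot deg 149.1 [0.00375081 0.00708719]
side 54 [0.524  0.0082] slot deg 149.7 [0.00348615 0.00675658]
t 0.1 pos [0.1794 0.5456 0.2522] rpy [-1.7988e+02 -2.0000e-02  1.6179e+02] F [ 0.2  0.  -0.2] open 0.0856 q6 -0.15
 turn 19.6 shift [-5.09 15.1   1.04]
```

Emit:
servo_tool(
  rows=[
    [0, 0, 1, 0, 0, 0, -1],
    [0, 0, 1, 0, 0, 0, -1],
    [0, 0, 1, 0, 0, 0, -1],
    [0, 0, 1, 0, 0, 0, -1],
    [0, 0, 1, 0, 0, 0, -1],
    [0, 0, 1, 0, 0, 0, -1],
    [0, 0, 1, 0, 0, 0, -1],
    [0, 0, 1, 0, 0, 0, -1],
    [0, 0, 1, 0, 0, 0, -1],
    [0, 0, 1, 0, 0, 0, -1],
  ],
)

```text
time_s: 1.1
eef_pos: [0.1773, 0.5415, 0.2449]
tool_rot: [-3.131, 0.013, 1.783]
wrist_force: [0.1, 0.1, -0.1]
opening: 0.0856
```

Emit:
servo_tool(
  rows=[
    [0, 0, 1, 0, 0, 0, -1],
    [0, 0, 1, 0, 0, 0, -1],
    [0, 0, 1, 0, 0, 0, -1],
    [0, 0, 1, 0, 0, 0, -1],
    [0, 0, 1, 0, 0, 0, -1],
    [0, 0, 1, 0, 0, 0, -1],
    [0, 0, 1, 0, 0, 0, -1],
    [0, 0, 1, 0, 0, 0, -1],
    [0, 0, 1, 0, 0, 0, -1],
    [0, 0, 0.6, 0, 0, 0, -1],
  ],
)

```text
time_s: 2.1
eef_pos: [0.1752, 0.5374, 0.2376]
tool_rot: [3.132, 0.029, 0.781]
wrist_force: [0.8, -0.0, 0.0]
opening: 0.0853
```

```bash
cat >> h.py <<'E'
from scipy.spatial.transform import Rotation as Ro
def to(x,y,z,yaw):
    o=observe(); p=o["eef_pos"]; R=Ro.from_euler("xyz",o["tool_rot"]); T=Ro.from_euler("xyz",[np.pi,0,np.radians(yaw)])
    rv=(R.inv()*T).as_rotvec()/.1; s=T.inv().apply(np.array([x,y,z])-p)/.05
    print("t",round(o["time_s"],2),"pos",p.round(4),"rpy",np.degrees(o["tool_rot"]).round(2),"F",o["wrist_force"].round(1),"T",o["wrist_torque"].round(2),"open",round(o["opening"],4),"q6",round(o["q"][5],2))
    print(" turn",rv.round(2),"shift",s.round(2))
E
python3 - <<'E'
from h import *
to(.5884,-.1383,.2,49.5)
E
```

```text
t 2.1 pos [0.1752 0.5374 0.2376] rpy [179.44   1.68  44.73] F [ 0.8 -0.   0. ] T [ 0.   -0.04 -0.01] open 0.0853 q6 1.89
 turn [ 0.09  0.3  -0.83] shift [-4.91 15.06  0.75]
```

Emit:
servo_tool(
  rows=[
    [0.1, 0.3, -0.8, -0.25, 0.75, 0, -1],
    [0, 0, 0, -0.25, 0.75, 0, -1],
    [0, 0, 0, -0.25, 0.75, 0, -1],
    [0, 0, 0, -0.25, 0.75, 0, -1],
    [0, 0, 0, -0.25, 0.75, 0, -1],
    [0, 0, 0, -0.25, 0.75, 0, -1],
    [0, 0, 0, -0.25, 0.75, 0, -1],
    [0, 0, 0, -0.25, 0.75, 0, -1],
    [0, 0, 0, -0.25, 0.75, 0, -1],
    [0, 0, 0, -0.25, 0.75, 0, -1],
  ],
)

```text
time_s: 3.1
eef_pos: [0.3782, 0.1871, 0.232]
tool_rot: [-3.139, 0.006, 0.874]
wrist_force: [0.2, 0.0, 0.1]
opening: 0.0851
```

```bash
python3 -c "
from h import *
to(.5884,-.1383,.2,49.5)"
```

```text
t 3.1 pos [0.3782 0.1871 0.232 ] rpy [-179.83    0.34   50.08] F [0.2 0.  0.1] T [ 0.01 -0.04  0.04] open 0.0851 q6 0.95
 turn [-0.03  0.06  0.1 ] shift [-2.22  7.42  0.64]
```

Emit:
servo_tool(
  rows=[
    [0, 0, 0.1, -0.24, 0.78, 0.03, 0],
    [0, 0, 0, -0.24, 0.78, 0.03, 0],
    [0, 0, 0, -0.24, 0.78, 0.03, 0],
    [0, 0, 0, -0.24, 0.78, 0.03, 0],
    [0, 0, 0, -0.24, 0.78, 0.03, 0],
    [0, 0, 0, -0.24, 0.78, 0.03, 0],
    [0, 0, 0, -0.24, 0.78, 0.03, 0],
    [0, 0, 0, -0.24, 0.78, 0.03, 0],
    [0, 0, 0, -0.22, 0.74, 0.03, 0],
    [0, 0, 0, 0, 0, 0, 0],
  ],
)

```text
time_s: 4.1
eef_pos: [0.5783, -0.1397, 0.2125]
tool_rot: [-3.134, 0.008, 0.856]
wrist_force: [1.0, -0.5, 0.3]
opening: 0.0425
```

```bash
python3 -c "
from h import *
to(.5884,-.1383,.12,49.5)"
```

```text
t 4.1 pos [ 0.5783 -0.1397  0.2125] rpy [-179.59    0.45   49.07] F [ 1.  -0.5  0.3] T [ 0.04  0.01 -0.  ] open 0.0425 q6 0.34
 turn [-0.07  0.08 -0.08] shift [0.15 0.14 1.85]
```

Emit:
servo_tool(
  rows=[
    [-0.1, 0.1, -0.1, 0.15, 0.14, 0.4, 0],
    [0, 0, 0, 0, 0, 0.5, 0],
    [0, 0, 0, 0, 0, 0.5, 0],
    [0, 0, 0, 0, 0, 0.4, 0],
    [0, 0, 0, 0, 0, 0, 0],
  ],
)

```text
time_s: 4.6
eef_pos: [0.587, -0.1372, 0.1179]
tool_rot: [-3.14, -0.003, 0.865]
wrist_force: [-0.6, -0.0, 0.2]
opening: 0.0427
```

```bash
python3 -c "
from h import *
to(.5884,-.1383,.092,49.5)"
```

```text
t 4.6 pos [ 0.587  -0.1372  0.1179] rpy [-1.799e+02 -1.500e-01  4.955e+01] F [-0.6 -0.   0.2] T [ 0.01 -0.05  0.  ] open 0.0427 q6 0.33
 turn [-0.02 -0.03  0.01] shift [0.   0.04 0.52]
```

Emit:
servo_tool(
  rows=[
    [0, 0, 0, 0, 0.04, 0.25, 0],
    [0, 0, 0, 0, 0, 0.2, 0],
    [0, 0, 0, 0, 0, -0.01, 0.5],
    [0, 0, 0, 0, 0, -0.01, 1],
    [0, 0, 0, 0, 0, -0.01, 1],
    [0, 0, 0, 0, 0, -0.01, 1],
    [0, 0, 0, 0, 0, -0.01, 1],
  ],
)

```text
time_s: 5.3
eef_pos: [0.5902, -0.1383, 0.0972]
tool_rot: [3.139, -0.004, 0.865]
wrist_force: [3.8, -1.6, -8.6]
opening: 0.0103
```

```bash
python3 -c "
from h import *
to(.5884,-.1383,.092,5.7)"
```

```text
t 5.3 pos [ 0.5902 -0.1383  0.0972] rpy [179.83  -0.25  49.59] F [ 3.8 -1.6 -8.6] T [-0.13 -0.49  0.01] open 0.0103 q6 0.33
 turn [ 0.01 -0.05  7.66] shift [-0.03 -0.    0.1 ]
```

Emit:
servo_tool(
  rows=[
    [0, 0, 0.7, 0, 0, 0.02, 1],
    [0, 0, 1, 0, 0, 0.01, 1],
    [0, 0, 1, 0, 0, 0, 1],
    [0, 0, 1, 0, 0, 0, 1],
    [0, 0, 1, 0, 0, 0, 1],
    [0, 0, 1, 0, 0, 0, 1],
    [0, 0, 0.7, 0, 0, 0, 1],
  ],
)

```text
time_s: 6.0
eef_pos: [0.5908, -0.1393, 0.0972]
tool_rot: [3.14, -0.006, 0.201]
wrist_force: [2.8, -2.7, -6.2]
opening: 0.0104
```

```bash
python3 -c "
from h import *
to(.5884,-.1383,.092,5.7)"
```

```text
t 6.0 pos [ 0.5908 -0.1393  0.0972] rpy [179.9   -0.37  11.51] F [ 2.8 -2.7 -6.2] T [-0.15 -0.33  0.09] open 0.0104 q6 0.99
 turn [ 0.01 -0.07  1.01] shift [-0.05 -0.02  0.1 ]
```

Emit:
servo_tool(
  rows=[
    [0, 0, 0.8, -0.03, 0, 0.03, 1],
    [0, 0, 0.3, 0, 0, 0.03, 1],
    [0, 0, 0, 0, 0, 0, 1],
  ],
)

```text
time_s: 6.3
eef_pos: [0.5908, -0.1395, 0.0972]
tool_rot: [3.14, -0.01, 0.086]
wrist_force: [3.7, -2.2, -11.8]
opening: 0.0101
```

```bash
python3 -c "
from h import *
to(.5884,-.1383,.092,5.7)"
```

```text
t 6.3 pos [ 0.5908 -0.1395  0.0972] rpy [179.94  -0.55   4.9 ] F [  3.7  -2.2 -11.8] T [-0.19 -0.48 -0.04] open 0.0101 q6 1.11
 turn [ 0.01 -0.1  -0.14] shift [-0.05 -0.03  0.1 ]
```

Emit:
servo_tool(
  rows=[
    [0, 0, 0, 0, 0, 0, 0],
    [0, 0, 0, 0, 0, 0, 0],
    [0, 0, 0, 0, 0, -0.3, 0],
    [0, 0, 0, 0, 0, -0.6, 0],
    [0, 0, 0, 0, 0, -0.6, 0],
    [0, 0, 0, -0.8, 0, -0.5, 0],
    [0, 0, 0, -0.8, 0, 0, 0],
    [0, 0, 0, -0.8, 0, 0, 1],
    [0, 0, 0, -0.6, 0, 0, 1],
    [0, 0, 0, 0, 0, 0, 1],
  ],
)

```text
time_s: 7.3
eef_pos: [0.44, -0.1538, 0.2132]
tool_rot: [3.132, -0.022, 0.092]
wrist_force: [1.2, -1.3, -0.1]
opening: 0.0005
```

```bash
cat > m.py <<'E'
from h import *
import sys
def meas(tag):
    d=grab(tag)
    for n,s in d.items():
        v,u=np.mgrid[0:420,0:560]; P=depthpt(s,np.c_[u.ravel(),v.ravel()]); P=P[s["depth"].ravel()>0]
        for lab,c,r,lo,hi in(("dial",(.5884,-.1383),.026,.085,.1),("tab",(.492,-.149),.03,.08,.1)):
            q=P[(np.linalg.norm(P[:,:2]-c,axis=1)<r)&(P[:,2]>lo)&(P[:,2]<hi)]
            if len(q)<9: print(n,lab,len(q)); continue
            e=cv2.minAreaRect(q[:,:2].astype(np.float32)); print(n,lab,len(q),np.round(e[0],4),np.round(e[1],4),round(e[2],1))
    return d
if __name__=="__main__":
    d=meas(sys.argv[1])
    a=cv2.resize(d["top"]["image"][150:260,330:420,::-1],None,fx=4,fy=4,interpolation=cv2.INTER_CUBIC)
    b=cv2.resize(d["side"]["image"][110:220,260:360,::-1],None,fx=4,fy=4,interpolation=cv2.INTER_CUBIC)
    cv2.imwrite(f"pics/{sys.argv[1]}_z.png",np.hstack([a,b]))
E
python3 m.py b; python3 -c "
from h import *
to(.455,-.1516,.094,5.7)"
```

```text
top dial 107 [ 0.5878 -0.1389] [0.0375 0.013 ] 3.6
top tab 42 [ 0.4838 -0.1497] [0.0081 0.0266] 7.2
side dial 121 [ 0.5878 -0.1388] [0.0373 0.0174] 3.3
side tab 66 [ 0.482 -0.147] [0.0096 0.0262] 4.1
t 7.4 pos [ 0.4433 -0.1545  0.2141] rpy [179.38  -1.5    5.31] F [0.5 0.3 0.5] T [-0.01  0.01  0.03] open 0.0002 q6 0.95
 turn [ 0.11 -0.26 -0.07] shift [ 0.24 -0.03  2.4 ]
```

View pics/b_z.png

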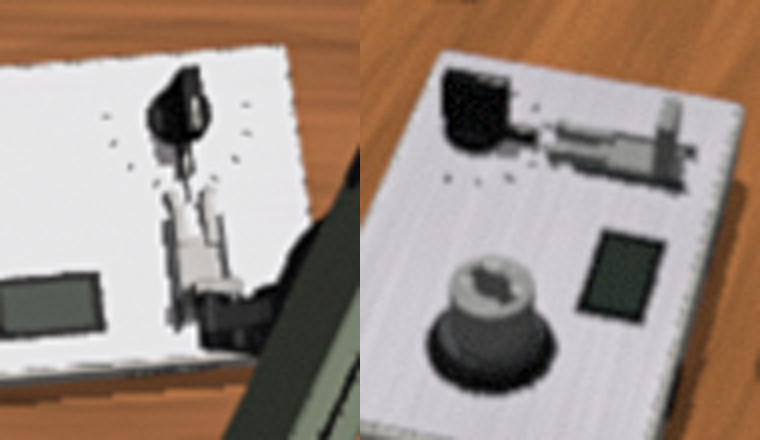

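The dial's nose (top crop (180,160)) points at the long mark and the fork. The measured bar angle is 3.5° against 5.7°, which is well inside 0.15 rad. Next is the lock.

Emit:
servo_tool(
  rows=[
    [0.1, -0.3, -0.1, 0.1, 0, 0.5, 1],
    [0, 0, 0, 0, 0, 0.6, 1],
    [0, 0, 0, 0, 0, 0.6, 1],
    [0, 0, 0, 0, 0, 0.5, 1],
    [0, 0, 0, 0, 0, 0, 1],
  ],
)

```text
time_s: 7.9
eef_pos: [0.4602, -0.1573, 0.1079]
tool_rot: [3.132, -0.01, 0.106]
wrist_force: [-1.0, 0.3, -0.4]
opening: -0.0004
```

```bash
python3 -c "
from h import *
to(.466,-.1506,.094,5.7)"
```

```text
t 7.9 pos [ 0.4602 -0.1573  0.1079] rpy [179.46  -0.6    6.09] F [-1.   0.3 -0.4] T [ 0.05 -0.   -0.04] open -0.0004 q6 0.96
 turn [ 0.09 -0.1   0.07] shift [ 0.13 -0.12  0.28]
```

Emit:
servo_tool(
  rows=[
    [0.1, -0.1, 0.05, -0.05, -0.12, 0.25, 1],
    [0, 0, 0, 0.1, 0, 0, 1],
    [0, 0, 0, 0.15, 0, 0, 1],
  ],
)

```text
time_s: 8.2
eef_pos: [0.4726, -0.1507, 0.0969]
tool_rot: [3.141, -0.002, 0.102]
wrist_force: [-3.1, -1.8, 2.1]
opening: 0.0002
```

```bash
python3 -c "
from h import *
to(.4928,-.1485,.094,5.7)"
```

```text
t 8.2 pos [ 0.4726 -0.1507  0.0969] rpy [ 1.7997e+02 -9.0000e-02  5.8300e+00] F [-3.1 -1.8  2.1] T [-0.25  0.33  0.02] open 0.0002 q6 0.99
 turn [ 0.01 -0.02  0.02] shift [ 0.41 -0.    0.06]
```

Contact at about x = 0.47. I'll push on in small steps.

Emit:
servo_tool(
  rows=[
    [0, 0, 0, 0.12, 0, 0, 1],
    [0, 0, 0, 0.12, 0, 0, 1],
    [0, 0, 0, 0.12, 0, 0, 1],
  ],
)

```text
time_s: 8.5
eef_pos: [0.4919, -0.1487, 0.0979]
tool_rot: [3.141, -0.0, 0.103]
wrist_force: [-1.8, 0.7, -1.4]
opening: 0.0
```

Emit:
servo_tool(
  rows=[
    [0, 0, 0, 0.12, 0, 0, 1],
    [0, 0, 0, 0.12, 0, 0, 1],
  ],
)

```text
time_s: 8.7
eef_pos: [0.4946, -0.1484, 0.0981]
tool_rot: [-3.141, 0.027, 0.107]
wrist_force: [-25.9, -5.0, 19.9]
opening: 0.0
```

Emit:
servo_tool(
  rows=[
    [0, 0, 0, 0.12, 0, 0, 1],
    [0, 0, 0, 0.12, 0, 0, 1],
  ],
)

```text
time_s: 8.9
eef_pos: [0.4948, -0.1485, 0.0984]
tool_rot: [-3.139, 0.06, 0.11]
wrist_force: [-21.4, -3.6, 14.3]
opening: 0.0002
```

Emit:
servo_tool(
  rows=[
    [0, 0, 0, -0.2, 0, 0, 1],
    [0, -0.3, 0, -0.2, 0, -0.2, 1],
    [0, -0.3, 0, -0.2, 0, -0.6, 0],
    [0, 0, 0, -0.2, -0.5, -0.8, 0],
    [0, 0, 0, 0, -0.9, -0.4, 0],
    [0, 0, 0, 0, -0.9, 0, 0],
    [0, 0, 0, 0, -0.9, 0, 0],
    [0, 0, 0, 0, -0.9, 0, 0],
    [0, 0, 0, 0, -0.9, 0, 0],
    [0, 0, 0, 0, 0, 0, 0],
  ],
)

```text
time_s: 9.9
eef_pos: [0.4506, 0.1048, 0.2159]
tool_rot: [-3.14, 0.082, 0.103]
wrist_force: [0.2, -0.6, -1.0]
opening: 0.0426
```

```bash
python3 m.py c; python3 -c "
from h import *
to(.4825,.360,.2,31.2)"
```

```text
top dial 107 [ 0.5883 -0.1384] [0.0373 0.0128] 4.3
top tab 71 [ 0.5091 -0.1466] [0.0107 0.0265] 5.0
side dial 48 [ 0.5984 -0.1362] [0.0172 0.0154] 23.4
side tab 0
t 10.0 pos [0.4513 0.101  0.2157] rpy [179.93   4.74   5.66] F [ 0.1 -0.6  0.1] T [-0.04 -0.05 -0.02] open 0.0427 q6 1.51
 turn [-0.17  0.82 -4.45] shift [ 3.22 -4.11  0.31]
```

View pics/c_z.png

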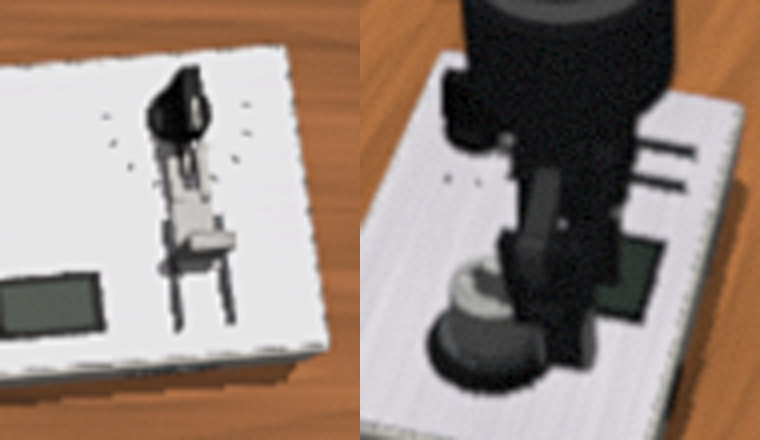

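The lock is home: the tab moved 26 mm and now stands about 79 mm from the dial axis, with the prongs either side of the nose at (185,165). Next is the tube.

Emit:
servo_tool(
  rows=[
    [-0.2, 0.8, -0.9, 0, 0, 0, 0],
    [0, 0, -1, 0, 0, 0, 0],
    [0, 0, -1, 0, 0, 0, 0],
    [0, 0, -1, 0, 0, 0, 0],
    [0, 0, -0.5, 0, 0, 0, 0],
  ],
)

```text
time_s: 10.5
eef_pos: [0.4554, 0.095, 0.2174]
tool_rot: [3.12, 0.001, 0.548]
wrist_force: [-0.5, 0.5, -0.0]
opening: 0.0422
```

Emit:
servo_tool(
  rows=[
    [0, 0, 0, 0.55, -0.7, 0, 0],
    [0, 0, 0, 0.55, -0.7, 0, 0],
    [0, 0, 0, 0.55, -0.7, 0, 0],
    [0, 0, 0, 0.55, -0.7, 0, 0],
    [0, 0, 0, 0.5, -0.6, 0, 0],
    [0, 0, 0, 0, 0, 0, 0],
  ],
)

```text
time_s: 11.1
eef_pos: [0.4944, 0.3064, 0.2153]
tool_rot: [3.115, -0.009, 0.525]
wrist_force: [-0.4, -0.6, 0.0]
opening: 0.0429
```

```bash
python3 -c "
from h import *
to(.4825,.360,.17,31.2)"
```

```text
t 11.1 pos [0.4944 0.3064 0.2153] rpy [178.46  -0.52  30.1 ] F [-0.4 -0.6  0. ] T [0.01 0.03 0.  ] open 0.0429 q6 1.47
 turn [ 0.27 -0.09 -0.19] shift [ 0.35 -1.04  0.91]
```

Emit:
servo_tool(
  rows=[
    [0.3, -0.1, -0.2, 0.18, -0.55, 0, 0],
    [0, 0, 0, 0.18, -0.5, 0.3, 0],
    [0, 0, 0, 0, 0, 0.3, 0],
    [0, 0, 0, 0, 0, 0, 0],
  ],
)

```text
time_s: 11.5
eef_pos: [0.4885, 0.3565, 0.1841]
tool_rot: [-3.141, -0.001, 0.538]
wrist_force: [-0.7, -0.8, -0.6]
opening: 0.0427
```

```bash
python3 -c "
from h import *
to(.4825,.360,.135,31.2)"
```

```text
t 11.5 pos [0.4885 0.3565 0.1841] rpy [-1.7994e+02 -7.0000e-02  3.0840e+01] F [-0.7 -0.8 -0.6] T [-0.06  0.01 -0.  ] open 0.0427 q6 1.52
 turn [-0.01 -0.01 -0.06] shift [-0.07 -0.12  0.98]
```

Emit:
servo_tool(
  rows=[
    [0, 0, -0.05, -0.07, -0.12, 0.3, 0],
    [0, 0, 0, 0, 0, 0.3, 0],
    [0, 0, 0, 0, 0, 0.2, 0],
    [0, 0, 0, 0, 0, 0, 0],
  ],
)

```text
time_s: 11.9
eef_pos: [0.4861, 0.3538, 0.1434]
tool_rot: [3.14, -0.002, 0.536]
wrist_force: [-0.4, -0.8, -0.4]
opening: 0.0428
```

```bash
python3 -c "
from h import *
to(.4825,.360,.135,31.2)"
```

```text
t 11.9 pos [0.4861 0.3538 0.1434] rpy [ 1.7993e+02 -1.4000e-01  3.0700e+01] F [-0.4 -0.8 -0.4] T [0.01 0.04 0.03] open 0.0428 q6 1.52
 turn [ 0.01 -0.02 -0.09] shift [ 0.   -0.14  0.17]
```

Emit:
servo_tool(
  rows=[
    [0, 0, -0.09, 0, -0.15, 0.13, 0],
    [0, 0, 0, 0, -0.02, 0, 0.5],
    [0, 0, 0, 0, -0.01, -0.01, 1],
    [0, 0, 0, 0, 0, -0.01, 1],
    [0, 0, 0, 0, 0, -0.01, 1],
  ],
)

```text
time_s: 12.4
eef_pos: [0.4824, 0.3618, 0.1392]
tool_rot: [3.14, -0.004, 0.545]
wrist_force: [-0.6, -1.1, -1.8]
opening: 0.0109
```

```bash
python3 -c "
from h import *
to(.4825,.360,.2,31.2)"
```

```text
t 12.4 pos [0.4824 0.3618 0.1392] rpy [179.9   -0.26  31.2 ] F [-0.6 -1.1 -1.8] T [ 0.02  0.   -0.  ] open 0.0109 q6 1.53
 turn [ 0.02 -0.04  0.  ] shift [-0.02  0.03 -1.22]
```

Emit:
servo_tool(
  rows=[
    [0, 0, 0, 0, 0, -0.2, 1],
    [0, 0, 0, 0, 0, -0.4, 1],
    [0, 0, 0, 0, 0, -0.5, 1],
    [0, 0, 0, 0, 0, -0.6, 1],
    [0, 0, 0, 0, 0, -0.6, 1],
    [0, 0, 0, 0, 0, -0.5, 1],
    [0, 0, 0, 0, 0, -0.2, 1],
    [0, 0, 0, 0, 0, 0, 1],
  ],
)

```text
time_s: 13.2
eef_pos: [0.4814, 0.3615, 0.2983]
tool_rot: [3.139, -0.007, 0.545]
wrist_force: [0.5, 0.6, -1.7]
opening: 0.0105
```

Run:
```python
from h import *
d=grab("e"); 
to(.5234,.0087,.28,-30.5)
ims=[]
for n,s in d.items():
    # rectify the hub face to a metric patch, 20 px per mm
    H=np.array([.5234,.0087,.099]); g=np.linspace(-.024,.024,390)
    X,Y=np.meshgrid(g,-g); W=np.c_[(H[0]+X).ravel(),(H[1]+Y).ravel(),np.full(X.size,.099)]
    p=proj(s,W).astype(np.float32).reshape(390,390,2)
    ims.append(cv2.remap(s["image"],p[...,0],p[...,1],cv2.INTER_CUBIC)[:,:,::-1])
cv2.imwrite("pics/hub.png",np.hstack(ims))
# the tube in hand: fin top
for n,s in d.items():
    v,u=np.mgrid[0:420,0:560]; P=depthpt(s,np.c_[u.ravel(),v.ravel()]); P=P[s["depth"].ravel()>0]
    q=P[(np.linalg.norm(P[:,:2]-(.523,.0087),axis=1)<.026)&(P[:,2]>.092)&(P[:,2]<.106)]
    print(n,"hub rect",cv2.minAreaRect(q[:,:2].astype(np.float32)))
```

```text
t 13.3 pos [0.4805 0.361  0.2958] rpy [ 1.7985e+02 -1.4000e-01  3.1240e+01] F [ 1.  -0.8 -3. ] T [0.02 0.   0.03] open 0.0106 q6 1.53
 turn [ 1.000e-02 -4.000e-02  1.078e+01] shift [4.31 5.64 0.32]
top hub rect ((0.5232894420623779, 0.008538048714399338), (0.040623776614665985, 0.040631961077451706), 0.5112374424934387)
side hub rect ((0.5233463048934937, 0.008245127275586128), (0.040644291788339615, 0.0404030904173851), 40.02436447143555)
```

View pics/hub.png

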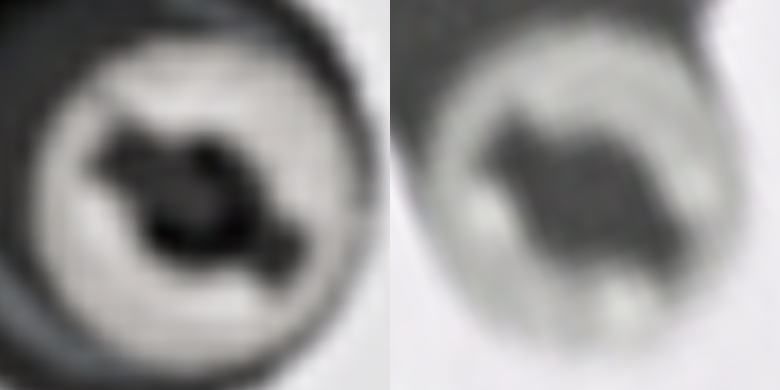

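View pics/e_side.png

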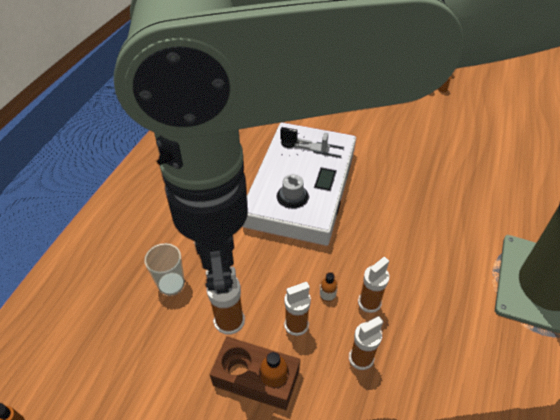

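The tube is in the gripper upright, side (228,300). The hub slot lies at about -33° in the world, ends at (125,152) and (280,252) in the top patch.

Emit:
servo_tool(
  rows=[
    [0, 0, 0.6, 0, 0, 0, 1],
    [0, 0, 1, 0, 0, 0, 1],
    [0, 0, 1, 0, 0, 0, 1],
    [0, 0, 1, 0, 0, 0, 1],
    [0, 0, 1, 0, 0, 0, 1],
    [0, 0, 1, 0, 0, 0, 1],
    [0, 0, 1, 0, 0, 0, 1],
    [0, 0, 1, 0, 0, 0, 1],
    [0, 0, 1, 0, 0, 0, 1],
    [0, 0, 1, 0, 0, 0, 1],
    [0, 0, 1, 0, 0, 0, 1],
    [0, 0, 0.3, 0, 0, 0, 1],
  ],
)

```text
time_s: 14.5
eef_pos: [0.4678, 0.3537, 0.2634]
tool_rot: [3.093, 0.022, -0.592]
wrist_force: [-0.7, -0.1, -0.5]
opening: 0.0114
```

```bash
python3 -c "
from h import *
to(.5233,.0086,.28,-33)"
```

```text
t 14.5 pos [0.4678 0.3537 0.2634] rpy [177.22   1.28 -33.91] F [-0.7 -0.1 -0.5] T [ 0.02 -0.08 -0.03] open 0.0114 q6 2.66
 turn [ 0.48  0.23 -0.15] shift [ 4.69  5.18 -0.33]
```

Emit:
servo_tool(
  rows=[
    [0.4, 0.2, -0.1, 0.3, 0.35, -0.4, 1],
    [0.1, 0, 0, 0.45, 0.5, -0.06, 1],
    [0, 0, 0, 0.55, 0.6, -0.06, 1],
    [0, 0, 0, 0.55, 0.6, -0.06, 1],
    [0, 0, 0, 0.55, 0.6, -0.06, 1],
    [0, 0, 0, 0.55, 0.6, -0.06, 1],
    [0, 0, 0, 0.55, 0.6, -0.06, 1],
    [0, 0, 0, 0.45, 0.5, -0.06, 1],
    [0, 0, 0, 0.3, 0.3, -0.06, 1],
    [0, 0, 0, 0, 0, -0.05, 1],
  ],
)

```text
time_s: 15.5
eef_pos: [0.509, 0.0308, 0.2851]
tool_rot: [3.114, 0.034, -0.578]
wrist_force: [0.1, 0.3, -2.0]
opening: 0.011
```

```bash
python3 -c "
from h import *
to(.5233,.0086,.26,-33)"
```

```text
t 15.5 pos [0.509  0.0308 0.2851] rpy [178.41   1.96 -33.12] F [ 0.1  0.3 -2. ] T [ 0.03 -0.07 -0.01] open 0.011 q6 2.05
 turn [ 0.28  0.34 -0.02] shift [0.48 0.22 0.5 ]
```

Emit:
servo_tool(
  rows=[
    [0.3, 0.35, 0, 0.24, 0.11, 0.15, 1],
    [0, 0, 0, 0.24, 0.11, 0.15, 1],
    [0, 0, 0, 0, 0, -0.03, 1],
    [0, 0, 0, 0, 0, -0.03, 1],
  ],
)

```text
time_s: 15.9
eef_pos: [0.5203, 0.0096, 0.2669]
tool_rot: [3.142, 0.011, -0.578]
wrist_force: [-0.2, -0.6, -2.4]
opening: 0.0112
```

Run:
```python
from h import *
d=grab("f"); to(.5233,.0086,.255,-33)
p=observe()["eef_pos"]
for n,s in d.items():
    a=proj(s,[p,p-[0,0,.066],p-[0,0,.115],p-[0,0,.135],[.5233,.0086,.099]]); print(n,a.round(1).tolist())
u0,v0=proj(d["side"],p-[0,0,.1])[0].astype(int)
a=cv2.resize(d["side"]["image"][v0-65:v0+65,u0-45:u0+45,::-1],None,fx=4,fy=4,interpolation=cv2.INTER_CUBIC)
u1,v1=proj(d["top"],p-[0,0,.1])[0].astype(int)
b=cv2.resize(d["top"]["image"][v1-65:v1+65,u1-45:u1+45,::-1],None,fx=4,fy=4,interpolation=cv2.INTER_CUBIC)
print("offs",u0-45,v0-65,u1-45,v1-65); cv2.imwrite("pics/f_z.png",np.hstack([a,b]))
```

```text
t 16.0 pos [0.5206 0.0097 0.2676] rpy [-179.98    0.53  -33.09] F [-0.4  0.  -2.3] T [-0.02  0.01 -0.04] open 0.0108 q6 2.0
 turn [-0.    0.09 -0.01] shift [ 0.06 -0.01  0.25]
top [[318.7, 181.5], [315.0, 190.9], [312.5, 197.0], [311.6, 199.3], [310.7, 201.7]]
side [[295.1, 111.1], [294.5, 141.1], [294.2, 161.4], [294.0, 169.2], [292.7, 181.1]]
offs 249 90 268 130
```

View pics/f_z.png

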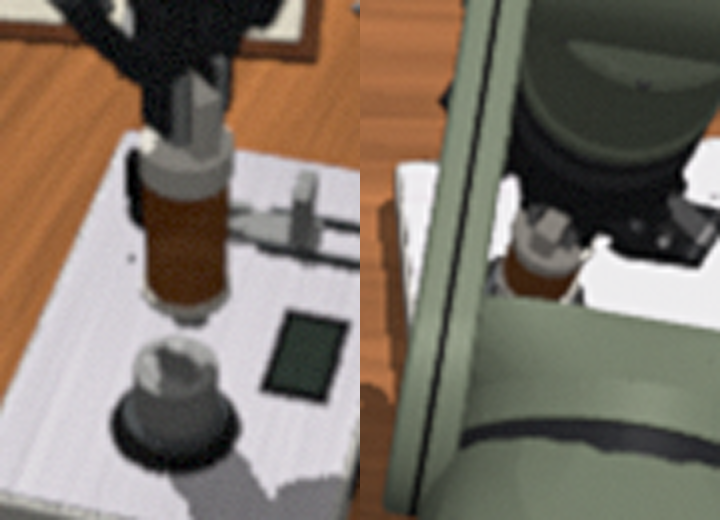

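Run:
```python
from h import *
from scipy.optimize import least_squares
d=pickle.load(open("f.pkl","rb")); p=np.array([.5206,.0097,.2676])
for n,s in d.items():
    v,u=np.mgrid[0:420,0:560]; P=depthpt(s,np.c_[u.ravel(),v.ravel()]); P=P[s["depth"].ravel()>0]
    for lab,lo,hi,r in(("body",-.112,-.050,.019),("cap",-.043,-.031,.0205),("hub",-.19,-.17,.021)):
        q=P[(np.linalg.norm(P[:,:2]-p[:2],axis=1)<.03)&(P[:,2]-p[2]>lo)&(P[:,2]-p[2]<hi)]
        if len(q)<15: print(n,lab,len(q));continue
        f=least_squares(lambda c:np.linalg.norm(q[:,:2]-c,axis=1)-r,p[:2],loss="soft_l1",f_scale=.001)
        print(n,lab,len(q),f.x.round(4),"rms",np.sqrt(np.mean(f.fun**2)).round(4))
```

```text
top body 153 [0.5186 0.0111] rms 0.0006
top cap 39 [0.5197 0.0106] rms 0.0009
top hub 4
side body 582 [0.5184 0.0112] rms 0.001
side cap 126 [0.519  0.0106] rms 0.0009
side hub 231 [0.5239 0.0078] rms 0.0055
```

Emit:
servo_tool(
  rows=[
    [0, 0.1, 0, 0.05, 0.0, 0.15, 1],
    [0, 0, 0, 0.04, 0, 0.15, 1],
    [0, 0, 0, 0, 0, 0.05, 1],
    [0, 0, 0, 0, 0, -0.03, 1],
  ],
)

```text
time_s: 16.4
eef_pos: [0.5247, 0.0089, 0.2505]
tool_rot: [-3.141, -0.002, -0.575]
wrist_force: [-0.3, -0.2, -1.8]
opening: 0.0111
```

```bash
cat > t.py <<'E'
from h import *
from scipy.optimize import least_squares
import sys
d=grab(sys.argv[1]); to(.5247,.0077,.24,-33); p=observe()["eef_pos"]
for n,s in d.items():
    v,u=np.mgrid[0:420,0:560]; P=depthpt(s,np.c_[u.ravel(),v.ravel()]); P=P[s["depth"].ravel()>0]
    for lab,lo,hi,r in(("body lo",-.112,-.082,.019),("body hi",-.082,-.050,.019),("cap",-.043,-.031,.0205)):
        q=P[(np.linalg.norm(P[:,:2]-p[:2],axis=1)<.03)&(P[:,2]-p[2]>lo)&(P[:,2]-p[2]<hi)]
        if len(q)<15: print(n,lab,len(q));continue
        f=least_squares(lambda c:np.linalg.norm(q[:,:2]-c,axis=1)-r,p[:2],loss="soft_l1",f_scale=.001)
        print(n,lab,len(q),f.x.round(4),"z",q[:,2].mean().round(4),"rms",np.sqrt(np.mean(f.fun**2)).round(4))
E
python3 t.py g
```

```text
t 16.5 pos [0.5252 0.0088 0.2514] rpy [-179.92   -0.18  -32.94] F [ 0.5 -0.1 -1.5] T [ 0.03 -0.01 -0.  ] open 0.0109 q6 2.0
 turn [-0.01 -0.03  0.01] shift [0.   0.02 0.23]
top body lo 72 [0.5237 0.0101] z 0.1526 rms 0.0007
top body hi 76 [0.524  0.0099] z 0.185 rms 0.0003
top cap 49 [0.5247 0.01  ] z 0.2156 rms 0.0019
side body lo 257 [0.5238 0.0099] z 0.1534 rms 0.0011
side body hi 290 [0.524 0.01 ] z 0.1857 rms 0.0009
side cap 123 [0.5241 0.0097] z 0.2146 rms 0.001
```

Emit:
servo_tool(
  rows=[
    [0, 0, 0, 0.01, 0.03, 0.12, 1],
    [0, 0, 0, 0, 0, 0.12, 1],
    [0, 0, 0, 0, 0, 0.08, 1],
  ],
)

```text
time_s: 16.8
eef_pos: [0.5257, 0.0069, 0.2357]
tool_rot: [-3.139, -0.006, -0.575]
wrist_force: [-0.2, -0.4, -1.7]
opening: 0.011
```

```bash
python3 t.py g2
```

```text
t 16.9 pos [0.5252 0.007  0.2352] rpy [-179.88   -0.25  -32.94] F [-0.6  0.6 -2.1] T [-0.02  0.04 -0.02] open 0.0109 q6 1.99
 turn [-0.02 -0.04  0.01] shift [-0.02 -0.01 -0.1 ]
top body lo 66 [0.5252 0.0077] z 0.1378 rms 0.0008
top body hi 69 [0.5254 0.0079] z 0.1698 rms 0.0003
top cap 29 [0.5256 0.0075] z 0.1999 rms 0.0012
side body lo 249 [0.5245 0.0073] z 0.1365 rms 0.0012
side body hi 267 [0.5244 0.0081] z 0.1694 rms 0.0009
side cap 123 [0.5247 0.0079] z 0.1983 rms 0.001
```

Emit:
servo_tool(
  rows=[
    [0, -0.03, 0, -0.03, 0, 0.1, 1],
    [0, 0, 0, 0, 0, 0.1, 1],
  ],
)

```text
time_s: 17.1
eef_pos: [0.5245, 0.0078, 0.2253]
tool_rot: [-3.139, -0.003, -0.575]
wrist_force: [0.5, -0.4, -1.4]
opening: 0.011
```

Emit:
servo_tool(
  rows=[
    [0, 0, 0, 0, 0, 0.1, 1],
  ],
)

```text
time_s: 17.2
eef_pos: [0.5246, 0.0077, 0.22]
tool_rot: [-3.139, -0.003, -0.575]
wrist_force: [0.1, 0.4, -2.4]
opening: 0.0111
```

Emit:
servo_tool(
  rows=[
    [0, 0, 0, 0, 0, 0.1, 1],
  ],
)

```text
time_s: 17.3
eef_pos: [0.5245, 0.0078, 0.2145]
tool_rot: [-3.139, -0.003, -0.575]
wrist_force: [0.5, 0.9, -2.0]
opening: 0.0112
```

The keys went straight into the slots: no contact at the 0.229 level. Now I'll press the head down.

Emit:
servo_tool(
  rows=[
    [0, 0, 0, 0, 0, 0.08, 1],
  ],
)

```text
time_s: 17.4
eef_pos: [0.5246, 0.0078, 0.2103]
tool_rot: [-3.139, -0.003, -0.575]
wrist_force: [-0.1, -0.7, 4.7]
opening: 0.0113
```

Emit:
servo_tool(
  rows=[
    [0, 0, 0, 0, 0, 0.08, 1],
    [0, 0, 0, 0, 0, 0.08, 1],
  ],
)

```text
time_s: 17.6
eef_pos: [0.5259, 0.0075, 0.2065]
tool_rot: [-3.138, -0.006, -0.575]
wrist_force: [-7.7, 1.4, 26.6]
opening: 0.0107
```

Emit:
servo_tool(
  rows=[
    [0, 0, 0, 0, 0, 0.1, 1],
    [0, 0, 0, 0, 0, 0.1, 1],
  ],
)

```text
time_s: 17.8
eef_pos: [0.5276, 0.0069, 0.2064]
tool_rot: [-3.138, -0.01, -0.574]
wrist_force: [-9.8, 0.8, 23.2]
opening: 0.0108
```

Emit:
servo_tool(
  rows=[
    [0, 0.1, 0, -0.05, 0, 0.09, 1],
  ],
)

```text
time_s: 17.9
eef_pos: [0.5265, 0.0076, 0.2065]
tool_rot: [-3.138, -0.023, -0.574]
wrist_force: [-7.4, 0.3, 17.5]
opening: 0.0111
```

Run:
```python
from h import *
for i in range(3):
    d=grab(f"z{i}"); to(.5247,.0077,.208,-33)
    p=observe()["eef_pos"]
for n,s in d.items():
    v,u=np.mgrid[0:420,0:560]; P=depthpt(s,np.c_[u.ravel(),v.ravel()]); P=P[s["depth"].ravel()>0]
    q=P[(np.linalg.norm(P[:,:2]-(.5235,.0086),axis=1)<.024)&(P[:,2]>.06)&(P[:,2]<.2)]; print(n,len(q))
    q=P[(np.linalg.norm(P[:,:2]-(.5085,-.147),axis=1)<.022)&(P[:,2]>.08)&(P[:,2]<.1)]; 
    if len(q)>9: print(n,"tab",cv2.minAreaRect(q[:,:2].astype(np.float32)))
u,v=proj(d["side"],[.5234,.0087,.12])[0].astype(int)
cv2.imwrite("pics/z_z.png",cv2.resize(d["side"]["image"][v-90:v+60,u-80:u+80,::-1],None,fx=4,fy=4,interpolation=cv2.INTER_CUBIC))
```

```text
t 18.0 pos [0.5264 0.0077 0.2064] rpy [-179.81   -1.35  -32.89] F [-7.4 -0.3 18.7] T [-0.24  1.76 -0.12] open 0.0109 q6 2.0
 turn [-0.03 -0.24  0.02] shift [-0.03  0.02 -0.03]
t 18.1 pos [0.5265 0.0076 0.2064] rpy [-179.81   -1.33  -32.9 ] F [-5.9 -0.6 19.6] T [-0.2   1.81 -0.09] open 0.0112 q6 2.0
 turn [-0.03 -0.23  0.02] shift [-0.03  0.02 -0.03]
t 18.2 pos [0.5265 0.0076 0.2064] rpy [-179.81   -1.33  -32.9 ] F [-7.5 -0.7 18.3] T [-0.2   1.76 -0.1 ] open 0.0111 q6 2.0
 turn [-0.03 -0.23  0.02] shift [-0.03  0.02 -0.03]
top 338
side 1206
side tab ((0.5085854530334473, -0.14592579007148743), (0.010075577534735203, 0.0288756862282753), 5.607665061950684)
```

View pics/z_z.png

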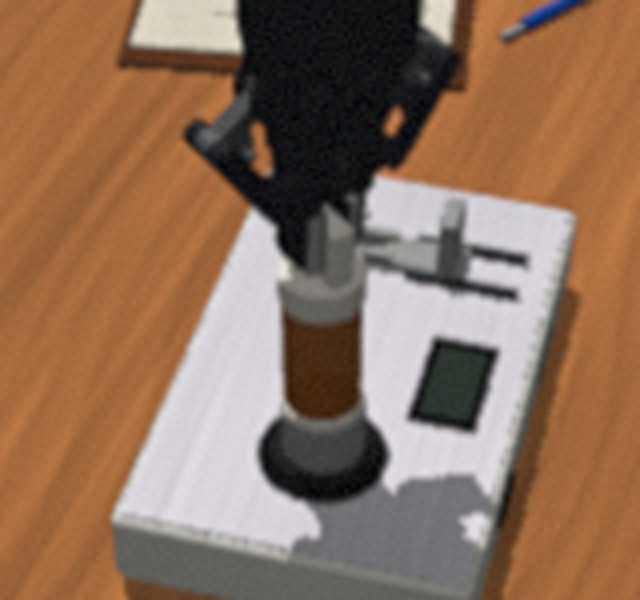

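The tube is fully seated on the hub, (322,415), and the lock is still home. My last turn left a tilt of 1.3°, so I'll take that out and keep a firm push.

Emit:
servo_tool(
  rows=[
    [0, -0.24, 0, -0.04, 0.02, 0.1, 1],
    [0, 0, 0, -0.04, 0, 0.11, 1],
  ],
)

```text
time_s: 18.4
eef_pos: [0.5274, 0.0067, 0.2064]
tool_rot: [-3.136, -0.013, -0.574]
wrist_force: [-8.1, -0.2, 23.4]
opening: 0.011
```

Run:
```python
from h import *
for i in range(3): snapshot("top"); snapshot("side"); to(.5247,.0077,.208,-33)
```

```text
t 18.5 pos [0.5271 0.0069 0.2064] rpy [-179.7    -0.74  -32.86] F [-5.7 -1.  20.9] T [-0.32  1.41 -0.11] open 0.011 q6 1.99
 turn [-0.05 -0.13  0.03] shift [-0.05  0.01 -0.03]
t 18.6 pos [0.5271 0.0069 0.2064] rpy [-179.7    -0.75  -32.85] F [-6.3 -2.2 21.2] T [-0.42  1.5  -0.09] open 0.011 q6 1.99
 turn [-0.05 -0.13  0.03] shift [-0.05  0.01 -0.03]
t 18.7 pos [0.5271 0.0069 0.2064] rpy [-179.7    -0.75  -32.85] F [-6.8 -1.5 20.5] T [-0.35  1.41 -0.06] open 0.0111 q6 1.99
 turn [-0.05 -0.13  0.03] shift [-0.05  0.01 -0.03]
```

The push holds steady at 21 N, above the 12 N needed, with z constant at 0.2064 m. Handing in.

```bash
python3 -c "
from workcell import *
print(hand_in())"
```

```text
the job is handed in; nothing more can be done
None
```

The job is handed in at about 18.7 s of the 64 s; no verdict was given.

- **Dial:** I turned it clockwise to the long mark. After locking, the top view put the bar at 4.3° against the wanted 5.7°, which the measurement can hardly tell apart. The side view was blocked by the arm.
- **Lock:** the fork is home over the nose. The tab moved 26 mm, against a 26 mm stop, and stands about 79 mm from the dial axis. The last side view still showed it there.
- **Tube:** I took the one from the stand, which is the farthest left. Its keys slipped into the hub at -33° on the first try. From first contact, the tool went down about 6 mm and then stopped.
- **Final hold:** the grip is still closed on the fin. The arm pushes down with a steady 21 N, above the 12 N needed, and the height did not change over the last checks.
- **Not perfect:** there is a small side force of about 7 N and a 0.75° tool tilt, and a last correction removed only part of the tilt. I steered clear of the bottles and beaker, but did not check them in the final pictures.

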